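# Wind the router lift up to the set-up block

### The job

Set the router table's cutter height. Take the crank out of the bit rack, fit its square end into the router lift's drive socket, feeling for the square without leaning on it, and push it fully home; then wind it clockwise until the cutter's top is level with the top of the brass set-up block standing right beside the cutter, and do not wind clearly past it. Leave the crank in the socket and let go; keep off the cutter and leave the set-up blocks and everything else where they are.

Things in the scene. Friction and masses are not known exactly. Their poses are not given: they have to be found in the camera images.
- drive_mouth (a point): Centre of the mouth of the lift's drive socket, level with the router table's top: a square hole 14.4 mm wide, 28 mm deep in a 26 mm square steel nut sunk flush in a round 38 mm well of the plate. Axes: the router table's, not the nut's. The nut starts turned at any angle, NOT measured: turn the crank until its square drops in (repeats every 90 degrees, goes in within 7 either way).
- crank_hub (a point): Grip point on the crank's axis, in its dark steel hub: a square block 26 x 26 mm, flats along the crank's x and y, reaching from 32 mm below to 12 mm above this point. The crank (0.29 to 0.43 kg, balanced) stands upright, z up, x towards the knob. It starts in the bit rack, 118 mm above the bench, and is drawn straight up by 30 mm or more.
- crank_collar (a point): Underside of the crank's round 28 mm collar, on the axis, 78 mm below crank_hub; between collar and hub is a 20 mm round shank. Below the collar is the square end, 13 x 13 mm, flats along the crank's x and y. At the start the collar rests on the rack's top; with the crank fully home it rests on the drive's nut, level with drive_mouth.
- crank_end (a point): Lower end of the crank's square, on the axis, 20 mm below the collar, 98 mm below crank_hub. The square's last 3 mm taper from 13 to 10.8 mm as a lead-in, and a round point, 10 mm across, goes 5 mm further. Fully home it is 20 mm below drive_mouth; caught on the rim with the square not in line, it stays 0 to 3 mm below drive_mouth.
- knob_grip (a point): Middle of the crank's black knob: upright, 23 mm across, 48 mm tall, spinning freely on its pin, so the hand holding it need not turn as the crank goes round. It is 70 mm from the crank's axis and 10 mm higher than crank_hub. Only its position matters.
- crank: The crank; origin as crank_collar, z up along its axis, x along the arm to the knob. The arm is 14 mm wide, its underside 46 mm and top 60 mm above the collar; the knob is 70 mm out along +x, from 62 to 110 mm above the collar; a 28 mm counterweight ball is 36 mm out along -x, 53 mm above the collar. The hub's top is 90 mm above the collar.
- cutter: Router cutter, steel, 25 mm across, in a 46 mm hole of the lift plate; origin at the centre of its top, 8 to 11 mm above the router table's top at the start. It rises straight up 6 mm for each turn of the drive, clockwise seen from above; nothing stops it at the right height. The drive is stiff, 0.3 N m (4 to 5 N at the knob), and stays where it is left. The robot must not touch the cutter.
- block_a_top (a point): Centre of the top of a brass set-up block 25 x 40 mm, 18 mm high, on the router table. One of the three blocks, any of them, stands right beside the cutter (centres 50 to 60 mm apart): its top is the height to set. The other two are spares, over 110 mm from the cutter.
- block_b_top (a point): As block_a_top, for the brass block 22 mm high.
- block_c_top (a point): As block_a_top, for the brass block 26 mm high.
- router_table: Fixed router table top on the bench, 360 x 460 x 40 mm, shifted and turned at each start; origin at the centre of its underside. In its frame the drive is at x -30, y -90 mm, the cutter at x 0, y 60 mm, and a plywood fence with its hood, 50 mm high above the top, stands along x from y 160 to 226 mm. The rest of its top is flat.
- bit_rack: Fixed wooden rack 200 x 70 mm (long along its x), 40 mm high, origin at the centre of its underside. The crank stands in a loose round 20 mm hole in its middle; router bits stand up to 36 mm above its top, from 39 mm either side of the crank outwards.
- wrench_grip (a point): Bystander: steel collet wrench, 150 mm long, lying on the router table top; this is the middle of its handle. It stays where it is.
- reducer_mid (a point): Bystander: black plastic reducer ring, 68 mm across, 8 mm thick, lying on the router table top; this is its centre. It stays where it is.
- foot_joint_mid (a point): Bystander: turned dark wooden recorder joint, 42 mm across, 146 mm tall, standing on the bench; this is its centre, 73 mm up. It stays standing where it is.
- bell_mid (a point): Bystander: turned wooden bell, 60 mm across, 80 mm tall, standing on the bench; this is its centre, 40 mm up. It stays standing where it is.
- oil_mid (a point): Bystander: amber oil bottle, 52 mm across, 130 mm tall, standing on the bench; this is its centre, 65 mm up. It stays standing where it is.
Not all that is in view belongs to the job. Leave any orange or white look-alike of the part that bears block_c_top alone. There is more than one size of the crank; the one meant has the size given above.

How it is judged:
On the way, in this order (a step that is already met when the one before it is completed fails the run):
1. the crank's square end is fully home in the drive socket (z of crank_end in the frame of drive_mouth below -0.016 m and horizontal distance between crank_end and drive_mouth below 0.003 m), for 0.2 s.
2. with the crank in the socket, the cutter has been wound up level with the block beside it (all of step 1 and ((horizontal distance between block_a_top and cutter below 0.08 m and z of cutter in the frame of block_a_top between -0.0015 and 0.0015 m) or (horizontal distance between block_b_top and cutter below 0.08 m and z of cutter in the frame of block_b_top between -0.0015 and 0.0015 m) or (horizontal distance between block_c_top and cutter below 0.08 m and z of cutter in the frame of block_c_top between -0.0015 and 0.0015 m))), for 0.2 s.
At the end, for the whole second after the job is handed in: The cutter's top is within 1.5 mm of the height of the top of the set-up block beside it; the crank is fully home in the drive socket (square end at least 16 mm in, within 3 mm of its axis), at rest and let go (all of step 2 and linear speed of crank below 0.01 m/s and linear speed of cutter below 0.002 m/s); the robot touches nothing.
It fails at once if the cutter is wound more than 3 mm above the top of the block beside it ((horizontal distance between block_a_top and cutter below 0.08 m and z of cutter in the frame of block_a_top above 0.003 m) or (horizontal distance between block_b_top and cutter below 0.08 m and z of cutter in the frame of block_b_top above 0.003 m) or (horizontal distance between block_c_top and cutter below 0.08 m and z of cutter in the frame of block_c_top above 0.003 m)).
It fails at once if the crank is forced: while its square is less than 12 mm in the socket it presses on the router table or drive with over 60 N (contact force between crank and router_table above 60 N and z of crank_end in the frame of drive_mouth above -0.012 m).
It fails at once if the robot touches the cutter (contact force between any of the fingers, the arm and cutter above 1 N).
It fails at once if a set-up block is shifted by more than 6 mm (distance of any of block_a_top, block_b_top, block_c_top from where it was at the start of the episode above 0.006 m).
It fails at once if a bystander is shifted by more than 15 mm (distance of any of wrench_grip, reducer_mid, foot_joint_mid, bell_mid, oil_mid from where it was at the start of the episode above 0.015 m).
It also fails if it takes over 72 s, if anything falls off the work surface, if the arm or the gripper's body presses on something with over 40 N, if the wrist force passes 120 N, or if a joint passes its speed limit or range.

### The arm

A 6-joint arm with a two-finger parallel gripper is mounted at the origin on the work surface. World frame = base frame: x ahead of the robot, y to its left, z up, the work surface at z = 0. Lengths are in m, angles in rad, forces in N, time in s.
With the tool pointing down it reaches from about 0.4 to 0.925 m from the base axis. Payload 12.5 kg.
Tool frame: the origin (TCP) lies midway between the tips of the shut fingers; the grasp point (between the pads) lies 19 mm behind it (manip.hold_point_z is the distance from the TCP to the grasp point, in m); z points along the fingers, y is the line along which they close (so a half turn about z gives the same grasp; the last joint's range is limited). The gripper opens to 95 mm and grips with 3 to 60 N. Pads are 20 mm wide; open, the fingers measure 119 mm over their backs; the gripper's body (75 mm by 180 mm) begins 59 mm behind the grasp point.
Start: joints at [1.163, 0.491, 1.559, -0, 1.092, -0.106], TCP at [0.186, 0.597, 0.215] pointing down, gripper open.
Joint ranges: [-3.1, 3.1], [-0.84, 2.19], [0.05, 2.79], [-1.13, 4.28], [0.06, 2.93], [-2.69, 2.69]. Speed limits (rad/s): [2.22, 2.22, 2.79, 3.14, 3.14, 3.14].

### API

Orientations are given as [roll, pitch, yaw] about the fixed x, y, z axes, in that order (R = Rz(yaw) Ry(pitch) Rx(roll)).
In Python, from plant import telemetry, viewer, manip, finder gives the robot as it stands.
- The arm moves only by the tool servo_tool, never from a script. Its argument "deltas" is one flat list of numbers, 7 for each row, row after row: the shift along the tool's x, y, z in mm, then the turn, a rotation vector about the tool's x, y, z in degrees, then the gripper's target within -1 to 1 (fully open at 1, half-way at 0, shut at -1). In form: [dx, dy, dz, rx, ry, rz, fingers, dx, dy, dz, rx, ry, rz, fingers, ...]. A call has 1 to 12 rows; each row shifts and turns the commanded pose from where the row before left it, along the tool's axes as they then stand; what a row does not reach is not made up. A row lasts 1/10 s, in which the tool goes at most 50 mm and 8.59 degrees, less where a joint would pass 70% of its speed; a pose out of reach is approached as far as the arm can. A call is refused whole if a number of a shift passes 50 or a number of a turn 8.59, either way. A call with a gripper value outside its range is refused whole. The fingers move at their own pace and stop on an object; the grip force is fixed at half the most. Time passes only in rows, so rows that do not move let the fingers close. It gives the time, the measured TCP pose, the force, the opening and the grip force at its end, in the units of the state.
- telemetry.state(): the state, without advancing time (a new reading comes with each control period).
- viewer.get_image(name): name is "scene" or "top" or "wrist"; returns a dict with "image" (420x560x3 uint8, red, green, blue), "range_z" (420x560 float32, m along the optical axis (not along the pixel's ray), 0 where there is no reading), "fov_y" (degrees; the focal length in pixels is half the picture's height over the tangent of half this angle, whatever the lens; pixels are square), "cx", "cy" (the principal point, pixels), "k1" (the pictures are not rectified: a ray, as slopes to the right and down, at radius r is drawn at 1 + k1 r^2 times it, then the intrinsics apply), "R" (3x3) and "t" (3): a world point X has camera coordinates R X + t; the wrist camera has in their place "mount" (4x4, takes a point from camera to tool coordinates, whose origin is the TCP and whose axes are the flange's). Camera axes: x right, y down, z forward; pixel columns grow to the right and rows downward; lengths in m; the calibration is good to about 2 mm. A picture is of the moment at which its call begins: read the wrist's pose just before it.
- manip.finish_job(): hands the job in; it is judged then, once.
Trained networks look in a picture, given as the dict that the camera call returned (one of the last four; its "shot" number tells which), for a name from the list of things; names that differ only in an ending like _2 or _b are one class to them, and where a whole thing is asked for, a point or a joint stands for the part that bears it (a point fixed in the world has none). Each returns a list of dicts, best first, with "conf" (0 to 1); they miss things now and then, are a little off and sometimes report something else, mostly with a low value. They report only what shows in the picture. A call takes as long as a camera call. They do not tell look-alikes from the thing itself.
- finder.spot_in(picture, thing): "xy" ([column, row] in pixels, amid what is visible of it).
- finder.trace(picture, thing): "mask" (420x560 bool, what is visible of it) and "xy" ([column, row] in pixels, amid what is visible of it).
- finder.tip_of(picture, thing): "xy" ([column, row] in pixels: a listed point, or the origin of a listed thing).
The state is a dict: "time_s": time; "joint_positions": joint angles; "dq": joint speeds; "joint_efforts": joint torques, N m; "tcp_pos": TCP position; "tcp_rot": TCP orientation; "ft_force": force on the tool from outside, world axes, zero at the start; "moment": the same for the moment, N m; "grip_width": finger opening in m; "gripper_force": force on a finger pad.
Only numpy, scipy, OpenCV 4.12 (cv2) and the standard library are available. Lean on these libraries where they do the work, as an engineer would, in place of code of your own. Each camera call takes 0.05 s, during which the arm holds its last target. There are 200 camera calls.

## Working session

There is one attempt and no reset: what is moved stays moved. The work goes in short steps, Python scripts to look and compute and a tool call to move; the robot and the scene stay as the last step left them, time stands still between calls to the robot, and variables do not carry over. Pictures are saved under pics/ and viewed, at most 10 in all, crops included, and the job is handed in when it is done.

Besides the shell and the picture viewer there is one more tool, called after "Emit:" as name(argument=value, ...) on one line, values as JSON. servo_tool: Moves the arm, as the interface text tells. Its arguments: {"type":"object","properties":{"deltas":{"type":"array","items":{"type":"number"}}},"required":["deltas"]}

```bash
mkdir -p pics; ls; cat > h.py <<'E'
import numpy as np, cv2
from scipy.spatial.transform import Rotation as Ro
from plant import telemetry, viewer, manip, finder
def cam(name):
    s=telemetry.state(); p=viewer.get_image(name)
    if 'mount' in p:
        M=np.array(p['mount']); Rt=Ro.from_euler('xyz',s['tcp_rot']).as_matrix()
        Rw=Rt@M[:3,:3]; tw=Rt@M[:3,3]+np.array(s['tcp_pos'])
    else:
        R=np.array(p['R']); Rw=R.T; tw=-R.T@np.array(p['t'])
    p['Rw'],p['tw']=Rw,tw
    p['f']=p['image'].shape[0]/2/np.tan(np.radians(p['fov_y'])/2)
    return p
def ray(p,xy):
    d=np.array([(xy[0]-p['cx'])/p['f'],(xy[1]-p['cy'])/p['f']]); u=d.copy()
    for _ in range(20): u=d/(1+p['k1']*(u@u))
    return p['Rw']@np.array([u[0],u[1],1.])
def atz(p,xy,z):
    r=ray(p,xy); return p['tw']+r*(z-p['tw'][2])/r[2]
def deep(p,xy):
    c,r=int(round(xy[0])),int(round(xy[1])); w=p['range_z'][max(r-1,0):r+2,max(c-1,0):c+2]; w=w[w>0]
    return p['tw']+ray(p,xy)*np.median(w) if len(w) else None
def proj(p,X):
    c=p['Rw'].T@(np.array(X)-p['tw']); u=c[:2]/c[2]; u=u*(1+p['k1']*(u@u)); return [p['cx']+p['f']*u[0],p['cy']+p['f']*u[1]]
def cloud(p):
    h,w=p['range_z'].shape; X,Y=np.meshgrid(np.arange(w),np.arange(h))
    d=np.stack([(X-p['cx'])/p['f'],(Y-p['cy'])/p['f']],-1); u=d.copy()
    for _ in range(20): u=d/(1+p['k1']*(u**2).sum(-1,keepdims=True))
    c=np.concatenate([u,np.ones((h,w,1))],-1)*p['range_z'][...,None]
    P=c@p['Rw'].T+p['tw']; P[p['range_z']<=0]=np.nan; return P
def save(p,n,box=None,k=1):
    im=p['image'][...,::-1]
    if box: im=im[box[1]:box[3],box[0]:box[2]]
    cv2.imwrite('pics/'+n,cv2.resize(np.ascontiguousarray(im),None,fx=k,fy=k,interpolation=cv2.INTER_CUBIC))
E
python3 - <<'E'
from h import *
np.set_printoptions(precision=4,suppress=True)
print(telemetry.state(), manip.hold_point_z)
ims=[]
for n in ['scene','top']:
    p=cam(n); save(p,n+'0.png'); print(n,p['tw'],p['f'],p['k1'])
    for t in ['drive_mouth','crank_hub','crank_collar','knob_grip','cutter','block_a_top','block_b_top','block_c_top','router_table','bit_rack','wrench_grip','reducer_mid','foot_joint_mid','bell_mid','oil_mid']:
        for d in finder.tip_of(p,t)[:3]:
            print(t,round(d['conf'],2),np.round(d['xy'],1),deep(p,d['xy']))
E
```

```text
pics
{'time_s': 0.0, 'joint_positions': array([ 1.1634,  0.4916,  1.5595, -0.    ,  1.0917, -0.1056]), 'dq': array([ 0.0008, -0.0005, -0.0009,  0.0014, -0.0011, -0.0001]), 'joint_efforts': array([ -0.0009, -61.2643, -25.8163,   0.0693,   0.0483,  -0.0001]), 'tcp_pos': array([0.1857, 0.5965, 0.2141]), 'tcp_rot': array([-3.1405, -0.0001,  2.8398]), 'ft_force': array([-0.3827,  0.3229, -0.9113]), 'moment': array([-0.0346, -0.004 ,  0.0283]), 'gripper_force': 0.0, 'grip_width': 0.09473940212778856} 0.0188
scene [0.7883 0.49   0.9324] 385.3665276157256 -0.04374839002597899
drive_mouth 0.77 [263.6 225.4] [ 0.5506 -0.0463  0.0289]
crank_hub 0.97 [227.1 124. ] [ 0.507  -0.366   0.1291]
crank_hub 0.64 [293.7 134.1] [ 0.2941 -0.3256  0.0235]
crank_hub 0.42 [223.5 122.1] [ 0.5131 -0.3793  0.1288]
crank_collar 0.93 [232.5 143.2] [ 0.4989 -0.3652  0.0445]
crank_collar 0.67 [314.1 123.2] [ 0.2053 -0.3392  0.0226]
crank_collar 0.51 [235.8 117.3] [ 0.4189 -0.5244 -0.0035]
knob_grip 0.66 [309.  151.3] [ 0.2894 -0.2339  0.0224]
knob_grip 0.58 [207.9 131.8] [ 0.5724 -0.3577  0.1337]
knob_grip 0.58 [213
[... 1703 characters left out ...]
_c_top 0.47 [248.3 114.6] [0.8575 0.0951 0.0243]
block_c_top 0.46 [277.3 118.8] [ 0.8451 -0.0034  0.0258]
block_c_top 0.45 [268.6 150.5] [0.7213 0.0215 0.0639]
router_table 0.92 [256.3 201.8] [0.5558 0.0563 0.0408]
bit_rack 0.95 [384.5 222.6] [ 0.5002 -0.358   0.0393]
bit_rack 0.5 [124.8 202.8] [0.5322 0.4592 0.0898]
wrench_grip 0.77 [260.2 247.2] [0.4097 0.0384 0.0471]
wrench_grip 0.6 [256.4 203.3] [0.551  0.0559 0.04  ]
wrench_grip 0.45 [392.2 220.9] [ 0.4973 -0.3635  0.1056]
reducer_mid 0.65 [292.1 156.3] [ 0.7111 -0.0558  0.0408]
foot_joint_mid 0.83 [370.2 163.9] [ 0.6805 -0.3025  0.0856]
bell_mid 0.53 [133.5 234.5] [0.436  0.4284 0.0779]
oil_mid 0.57 [123.7 201. ] [0.5365 0.4603 0.0968]
```

View pics/scene0.png

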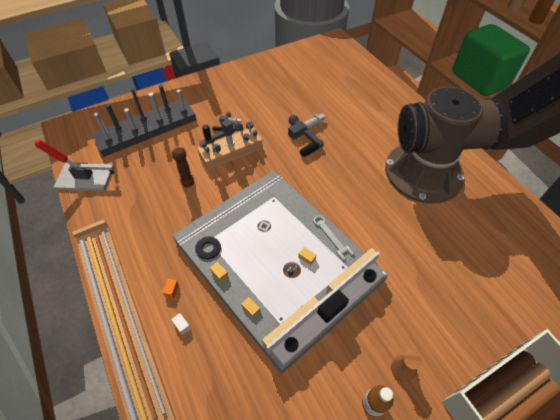

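View pics/top0.png

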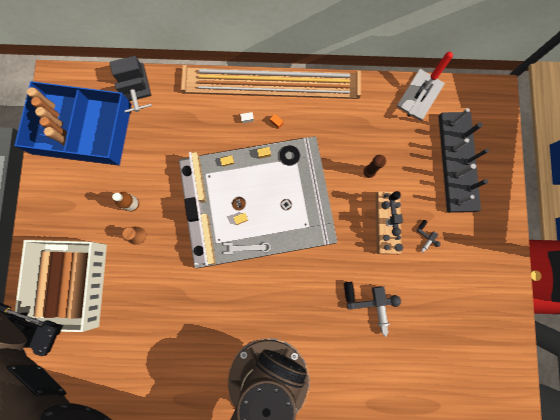

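The real crank stands in the rack at top (392,215), with its knob up and to the right. The two cranks lying on the bench are decoys. The drive is at (286,203), the cutter at (238,203), and the block beside it at (241,219). The orange and white look-alikes are off the table. I'll plan the first transit.

```bash
cat > plan.py <<'E'
from h import *
def plan(wps,start=None):
    """wps: (x,y,z,yawdeg,grip,n). prints rows per 12, round numbers"""
    s=telemetry.state()
    if start is None: p=np.array(s['tcp_pos']); R=Ro.from_euler('xyz',s['tcp_rot'])
    else: p=np.array(start[:3]); R=Ro.from_euler('xyz',[np.pi,0,np.radians(start[3])])
    rows=[]
    for x,y,z,yw,g,n in wps:
        T=np.array([x,y,z]); Rt=Ro.from_euler('xyz',[np.pi,0,np.radians(yw)])
        for i in range(n):
            d=np.round(R.inv().apply((T-p)/(n-i))*1000,1)
            w=(R.inv()*Rt).as_rotvec(degrees=True)/(n-i); w=np.round(w,2)
            p=p+R.apply(d/1000); R=R*Ro.from_rotvec(w,degrees=True)
            rows.append([*map(float,d),*map(float,w),g])
    for k in range(0,len(rows),12):
        print('['+', '.join(', '.join('%g'%v for v in r) for r in rows[k:k+12])+']')
        m=np.abs(np.array(rows[k:k+12])); assert m[:,:3].max()<=50 and m[:,3:6].max()<=8.59,m.max(0)
E
python3 - <<'E'
from plan import *
plan([(.45,.32,.27,100,1,10),(.52,-.04,.30,40,1,8)])
E
```

```text
[-33.5, -18.6, -5.5, 0, -0, 6.27, 1, -35.3, -14.8, -5.5, 0, -0, 6.27, 1, -36.7, -10.9, -5.5, 0, -0, 6.27, 1, -37.6, -6.8, -5.6, 0, -0, 6.27, 1, -38.2, -2.6, -5.5, 0, -0, 6.27, 1, -38.2, 1.5, -5.6, 0, -0, 6.27, 1, -37.8, 5.7, -5.5, 0, -0, 6.27, 1, -37, 9.8, -5.6, 0, -0, 6.27, 1, -35.7, 13.8, -5.5, 0, -0, 6.27, 1, -34, 17.7, -5.6, 0, -0, 6.28, 1, -45.8, 0.8, -3.7, -0, -0, 7.5, 1, -45.3, 6.8, -3.8, -0, -0, 7.5, 1]
[-44.1, 12.6, -3.7, -0, -0, 7.5, 1, -42, 18.3, -3.8, -0, -0, 7.5, 1, -39.3, 23.6, -3.7, -0, -0, 7.5, 1, -35.9, 28.5, -3.8, -0, -0, 7.5, 1, -31.9, 33, -3.7, -0, -0, 7.5, 1, -27.2, 36.9, -3.8, -0, -0, 7.5, 1]
```

Emit:
servo_tool(deltas=[-33.5, -18.6, -5.5, 0, 0, 6.27, 1, -35.3, -14.8, -5.5, 0, 0, 6.27, 1, -36.7, -10.9, -5.5, 0, 0, 6.27, 1, -37.6, -6.8, -5.6, 0, 0, 6.27, 1, -38.2, -2.6, -5.5, 0, 0, 6.27, 1, -38.2, 1.5, -5.6, 0, 0, 6.27, 1, -37.8, 5.7, -5.5, 0, 0, 6.27, 1, -37, 9.8, -5.6, 0, 0, 6.27, 1, -35.7, 13.8, -5.5, 0, 0, 6.27, 1, -34, 17.7, -5.6, 0, 0, 6.28, 1, -45.8, 0.8, -3.7, 0, 0, 7.5, 1, -45.3, 6.8, -3.8, 0, 0, 7.5, 1])

```text
time_s: 2.8
tcp_pos: [0.468, 0.2285, 0.2775]
tcp_rot: [-3.142, -0.0, 1.479]
ft_force: [0.5, 0.3, 0.2]
grip_width: 0.0949
gripper_force: 0.0
```

Emit:
servo_tool(deltas=[-44.1, 12.6, -3.7, 0, 0, 7.5, 1, -42, 18.3, -3.8, 0, 0, 7.5, 1, -39.3, 23.6, -3.7, 0, 0, 7.5, 1, -35.9, 28.5, -3.8, 0, 0, 7.5, 1, -31.9, 33, -3.7, 0, 0, 7.5, 1, -27.2, 36.9, -3.8, 0, 0, 7.5, 1, 0, 0, 0, 0, 0, 0, 1])

```text
time_s: 3.5
tcp_pos: [0.5209, -0.0444, 0.3003]
tcp_rot: [3.14, -0.0, 0.689]
ft_force: [0.2, 0.6, -0.7]
grip_width: 0.0949
gripper_force: 0.0
```

```bash
python3 - <<'E'
from plan import *
np.set_printoptions(precision=4,suppress=True)
p=cam('wrist'); save(p,'w1.png',k=1.4); print(telemetry.state()['tcp_pos'],np.degrees(telemetry.state()['tcp_rot']),p['tw'],p['Rw'][:,2])
for t in ['drive_mouth','cutter','block_a_top','block_b_top','block_c_top','router_table','wrench_grip','reducer_mid','crank_hub']:
    for d in finder.tip_of(p,t)[:2]: print(t,round(d['conf'],2),np.round(d['xy'],1),deep(p,d['xy']))
plan([(.50,-.33,.30,8,1,7)])
E
```

```text
[ 0.5203 -0.0422  0.3   ] [179.9945  -0.0076  39.755 ] [0.5779 0.0036 0.4709] [-0.2031 -0.1689 -0.9645]
drive_mouth 0.84 [292.6 158.5] [ 0.5524 -0.0424  0.0128]
cutter 0.53 [192.3  83.3] [0.5471 0.1125 0.0492]
block_b_top 0.75 [170.5 118.5] [0.4995 0.1058 0.063 ]
block_c_top 0.87 [335.6   3.9] [0.7163 0.036  0.0663]
router_table 0.57 [238.7 109.4] [0.558  0.0512 0.0412]
wrench_grip 0.68 [388.6  60. ] [ 0.7199 -0.0526  0.0405]
wrench_grip 0.63 [174.2 202. ] [0.4121 0.0449 0.0472]
reducer_mid 0.82 [385.  62.] [ 0.7153 -0.0508  0.0407]
[-28.9, 29.9, 0, -0, -0, 4.58, 1, -26.4, 32.2, 0, -0, -0, 4.58, 1, -23.8, 34.2, 0, -0, -0, 4.58, 1, -21, 35.9, 0, -0, -0, 4.59, 1, -18.1, 37.5, 0, -0, -0, 4.58, 1, -15, 38.9, 0, -0, -0, 4.59, 1, -11.8, 39.9, 0.1, -0, -0.01, 4.58, 1]
```

View pics/w1.png

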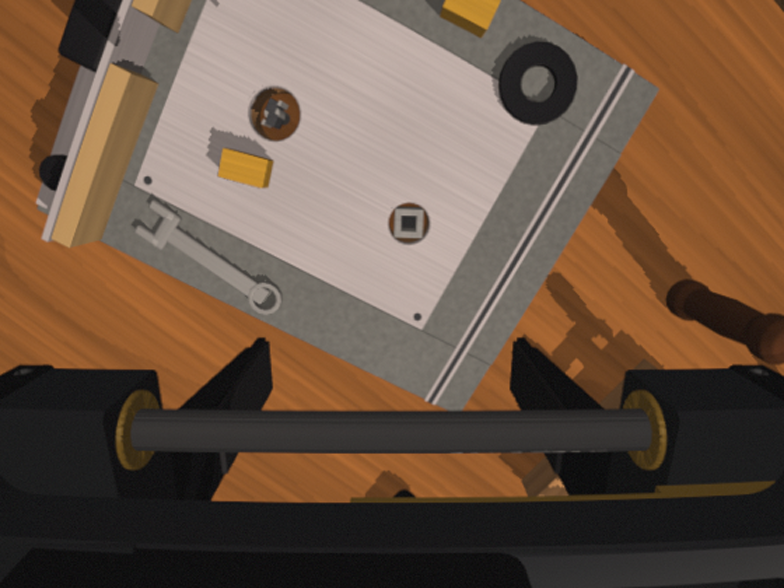

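The wrist view shows the drive nut at about (409,223), nearly square with the image. The cutter is at (275,112), with a block beside it at (245,168). I'll rectify the nut and the cutter area to get exact angles.

```bash
python3 - <<'E'
from plan import *
np.set_printoptions(precision=4,suppress=True)
def rect(p,c,z,half=.03,s=.0002):
    n=int(2*half/s); m=np.zeros((n,n,2),np.float32)
    for i in range(n):
        for j in range(n): m[i,j]=proj(p,[c[0]-half+j*s,c[1]+half-i*s,z])
    return cv2.remap(p['image'],m,None,cv2.INTER_CUBIC)[...,::-1]
p=cam('wrist')
d=finder.tip_of(p,'drive_mouth')[0]['xy']; c=atz(p,d,.04); print('net mouth',c)
a=rect(p,c,.04); a=np.ascontiguousarray(a)
g=cv2.cvtColor(a,cv2.COLOR_BGR2GRAY)
cv2.imwrite('pics/nut.png',cv2.resize(a,None,fx=2,fy=2))
# nut: grey low saturation bright, inside the well
P=cloud(p); ok=np.isfinite(P[...,2])
for n in ['block_b_top','block_a_top','block_c_top']:
    for t in finder.trace(p,n)[:1]:
        q=P[t['mask']&ok]; top=q[q[:,2]>np.nanpercentile(q[:,2],90)-.003]; print(n,t['conf'],top.mean(0),np.median(top[:,2]))
t=(P[...,2]>.035)&(P[...,2]<.046); print('table z',np.median(P[...,2][t]))
t=finder.trace(p,'cutter')[0]; q=P[t['mask']&ok]; print('cutter',np.percentile(q[:,2],[5,50,90,98]),q[q[:,2]>.044].mean(0))
E
```

```text
net mouth [ 0.5518 -0.0398  0.04  ]
block_b_top 0.88 [0.5007 0.1024 0.0625] 0.06255025489951466
block_c_top 0.69 [0.7165 0.0328 0.0663] 0.06632574477852288
table z 0.04052428143930298
cutter [0.0065 0.0481 0.0499 0.0506] [0.5517 0.1126 0.0488]
```

View pics/nut.png

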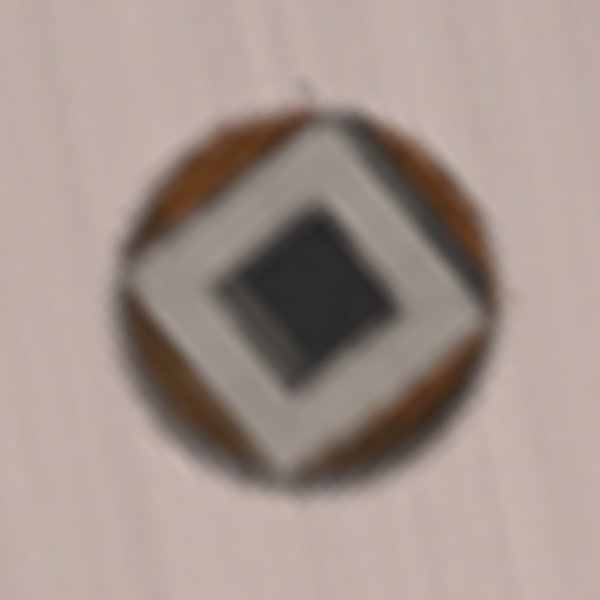

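The nut edges lie at 37.5° and the nut centre is at about (0.5528, -0.0397). Next, the rack.

Emit:
servo_tool(deltas=[-28.9, 29.9, 0, 0, 0, 4.58, 1, -26.4, 32.2, 0, 0, 0, 4.58, 1, -23.8, 34.2, 0, 0, 0, 4.58, 1, -21, 35.9, 0, 0, 0, 4.59, 1, -18.1, 37.5, 0, 0, 0, 4.58, 1, -15, 38.9, 0, 0, 0, 4.59, 1, -11.8, 39.9, 0.1, 0, 0, 4.58, 1, 0, 0, 0, 0, 0, 0, 1])

```text
time_s: 5.1
tcp_pos: [0.4989, -0.3349, 0.2991]
tcp_rot: [3.141, 0.001, 0.132]
ft_force: [0.4, 1.4, -0.7]
grip_width: 0.0951
gripper_force: 0.0
```

```bash
python3 - <<'E'
from plan import *
np.set_printoptions(precision=4,suppress=True)
p=cam('wrist'); save(p,'w2.png',k=1.4); s=telemetry.state(); print(s['tcp_pos'],np.degrees(s['tcp_rot']))
for t in ['crank_hub','knob_grip','crank_collar','bit_rack']:
    for d in finder.tip_of(p,t)[:2]: print(t,round(d['conf'],2),np.round(d['xy'],1),deep(p,d['xy']),atz(p,d['xy'],{'crank_hub':.118,'knob_grip':.128,'crank_collar':.04,'bit_rack':.04}[t]))
P=cloud(p)
for lo,hi in [(.12,.14),(.14,.16),(.088,.104)]:
    m=(P[...,2]>lo)&(P[...,2]<hi)&(P[...,0]>.40)&(P[...,0]<.62)&(P[...,1]<-.3)&(P[...,1]>-.43); q=P[m]
    n,l,st,ce=cv2.connectedComponentsWithStats(m.astype(np.uint8))
    for i in range(1,n):
        if st[i,4]>40: print(lo,hi,st[i,4],P[l==i].mean(0),P[l==i].min(0),P[l==i].max(0))
E
```

```text
[ 0.4991 -0.3328  0.2992] [-179.9617    0.0327    7.7295]
crank_hub 0.72 [320.8 197. ] [ 0.5025 -0.378   0.1306] [ 0.4999 -0.38    0.118 ]
crank_hub 0.66 [406.1 213.7] [ 0.4714 -0.5203  0.0183] [ 0.4938 -0.477   0.118 ]
knob_grip 0.93 [318.9 124.2] [ 0.575  -0.3618  0.1505] [ 0.5751 -0.3645  0.128 ]
knob_grip 0.82 [391.9 187.7] [ 0.5051 -0.4925  0.0162] [ 0.5218 -0.4511  0.128 ]
crank_collar 0.9 [384.3 238.5] [ 0.4304 -0.4976  0.0172] [ 0.4376 -0.4889  0.04  ]
crank_collar 0.73 [312.4 179.2] [ 0.5161 -0.3693  0.1062] [ 0.5058 -0.3775  0.04  ]
bit_rack 0.71 [309. 175.] [ 0.5183 -0.3664  0.0929] [ 0.5107 -0.3723  0.04  ]
0.12 0.14 643 [ 0.505  -0.3743  0.1299] [ 0.4906 -0.3888  0.12  ] [ 0.5181 -0.3607  0.1327]
0.14 0.16 443 [ 0.5737 -0.3663  0.1494] [ 0.5627 -0.3783  0.1406] [ 0.5844 -0.3561  0.1531]
0.088 0.104 604 [ 0.5376 -0.37    0.0996] [ 0.4917 -0.3841  0.0888] [ 0.5649 -0.3608  0.104 ]
0.088 0.104 252 [ 0.4728 -0.377   0.1007] [ 0.4554 -0.3918  0.0914] [ 0.4845 -0.3653  0.104 ]
```

View pics/w2.png

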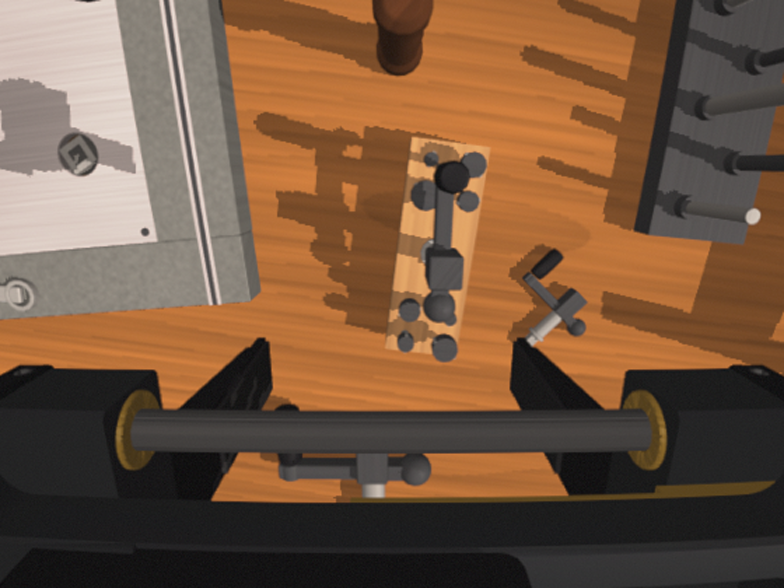

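The crank in the rack has its hub at (445,270) and its knob at (452,177), both in the enlarged image. I'll measure it once more with the arm settled, then plan the descent.

```bash
python3 - <<'E'
from plan import *
np.set_printoptions(precision=4,suppress=True)
p=cam('wrist'); s=telemetry.state(); print(s['tcp_pos'],s['dq'])
P=cloud(p)
for lo,hi in [(.125,.135),(.145,.155)]:
    m=(P[...,2]>lo)&(P[...,2]<hi)&(P[...,0]>.40)&(P[...,0]<.62)&(P[...,1]<-.3)&(P[...,1]>-.43)
    n,l,st,ce=cv2.connectedComponentsWithStats(m.astype(np.uint8))
    for i in range(1,n):
        if st[i,4]>40: 
            q=P[l==i]; r=cv2.minAreaRect((q[:,:2]*1000).astype(np.float32)); print(lo,hi,st[i,4],q.mean(0),r)
plan([(.5045,-.3745,.20,6.5,1,4),(.5045,-.3745,.101,6.5,1,5),(.5045,-.3745,.101,6.5,1,1)])
E
```

```text
[ 0.4999 -0.3297  0.3001] [ 0.0051 -0.0014 -0.0035 -0.0012 -0.0004 -0.0006]
0.125 0.135 615 [ 0.5048 -0.3744  0.1303] ((504.5103454589844, -374.8128356933594), (25.661937713623047, 26.1649169921875), 7.311655044555664)
0.145 0.155 400 [ 0.5737 -0.3666  0.1499] ((573.2608032226562, -367.47509765625), (20.497045516967773, 20.94767951965332), 8.167760848999023)
[-0.4, 11.3, 25, 0, -0, 0.38, 1, -0.4, 11.3, 25, 0, -0, 0.38, 1, -0.3, 11.2, 25.1, 0, -0.01, 0.38, 1, -0.1, 11.3, 25, 0, -0, 0.37, 1, -0, -0, 19.8, 0, -0, 0, 1, -0, -0, 19.8, 0, -0, 0, 1, -0, -0, 19.8, 0, -0, 0, 1, -0, -0, 19.8, 0, -0, 0, 1, -0, -0, 19.8, 0, -0, 0, 1, -0, -0, 0, 0, -0, 0, 1]
```

Emit:
servo_tool(deltas=[-0.4, 11.3, 25, 0, 0, 0.38, 1, -0.4, 11.3, 25, 0, 0, 0.38, 1, -0.3, 11.2, 25, 0, 0, 0.38, 1, -0.1, 11.3, 25, 0, 0, 0.37, 1, 0, 0, 19.8, 0, 0, 0, 1, 0, 0, 19.8, 0, 0, 0, 1, 0, 0, 19.8, 0, 0, 0, 1, 0, 0, 19.8, 0, 0, 0, 1, 0, 0, 19.8, 0, 0, 0, 1, 0, 0, 0, 0, 0, 0, 1])

```text
time_s: 6.4
tcp_pos: [0.5038, -0.374, 0.0989]
tcp_rot: [-3.139, 0.002, 0.113]
ft_force: [0.5, 0.6, -0.3]
grip_width: 0.0951
gripper_force: 0.0
```

Emit:
servo_tool(deltas=[0, 0, 0, 0, 0, 0, -1, 0, 0, 0, 0, 0, 0, -1, 0, 0, 0, 0, 0, 0, -1, 0, 0, 0, 0, 0, 0, -1, 0, 0, 0, 0, 0, 0, -1, 0, 0, 0, 0, 0, 0, -1])

```text
time_s: 7.0
tcp_pos: [0.5043, -0.3757, 0.1011]
tcp_rot: [3.141, -0.0, 0.112]
ft_force: [0.5, -0.2, -0.4]
grip_width: 0.0527
gripper_force: 0.0
```

Emit:
servo_tool(deltas=[0, 0, 0, 0, 0, 0, -1, 0, 0, 0, 0, 0, 0, -1, 0, 0, 0, 0, 0, 0, -1, 0, 0, 0, 0, 0, 0, -1, 0, 0, 0, 0, 0, 0, -1, 0, 0, 0, 0, 0, 0, -1])

```text
time_s: 7.6
tcp_pos: [0.5042, -0.3756, 0.1009]
tcp_rot: [-3.141, 0.0, 0.112]
ft_force: [-0.2, -0.2, -0.2]
grip_width: 0.0255
gripper_force: 30.0
```

```bash
python3 - <<'E'
from plan import *
plan([(.5042,-.3755,.175,6.45,-1,5),(.5528,-.0397,.175,37.5,-1,11),(.5528,-.0397,.135,37.5,-1,4)],start=(.5042,-.3755,.101,6.45))
E
```

```text
[0, 0, -14.8, 0, 0, 0, -1, 0, 0, -14.8, 0, 0, 0, -1, 0, 0, -14.8, 0, 0, 0, -1, 0, 0, -14.8, 0, 0, 0, -1, 0, 0, -14.8, 0, 0, 0, -1, 7.8, -29.8, 0, -0, 0, -2.82, -1, 9.3, -29.4, 0, -0, 0, -2.82, -1, 10.7, -28.9, 0, -0, 0, -2.82, -1, 12.1, -28.4, 0, -0, 0, -2.82, -1, 13.5, -27.7, 0, -0, 0, -2.82, -1, 14.9, -27, 0, -0, 0, -2.83, -1, 16.2, -26.3, 0, -0, 0, -2.82, -1]
[17.4, -25.5, 0, -0, 0, -2.83, -1, 18.7, -24.6, 0, -0, 0, -2.82, -1, 19.9, -23.6, 0, -0, 0, -2.82, -1, 21, -22.6, 0, -0, 0, -2.83, -1, -0, 0, 10, -0, 0, 0, -1, -0, 0, 10, -0, 0, 0, -1, -0, 0, 10, -0, 0, 0, -1, -0, 0, 10, -0, 0, 0, -1]
```

Emit:
servo_tool(deltas=[0, 0, -14.8, 0, 0, 0, -1, 0, 0, -14.8, 0, 0, 0, -1, 0, 0, -14.8, 0, 0, 0, -1, 0, 0, -14.8, 0, 0, 0, -1, 0, 0, -14.8, 0, 0, 0, -1, 7.8, -29.8, 0, 0, 0, -2.82, -1, 9.3, -29.4, 0, 0, 0, -2.82, -1, 10.7, -28.9, 0, 0, 0, -2.82, -1, 12.1, -28.4, 0, 0, 0, -2.82, -1, 13.5, -27.7, 0, 0, 0, -2.82, -1, 14.9, -27, 0, 0, 0, -2.83, -1, 16.2, -26.3, 0, 0, 0, -2.82, -1])

```text
time_s: 8.8
tcp_pos: [0.5353, -0.1607, 0.1758]
tcp_rot: [3.142, -0.0, 0.459]
ft_force: [0.8, 0.0, -2.4]
grip_width: 0.0256
gripper_force: 30.0
```

Emit:
servo_tool(deltas=[17.4, -25.5, 0, 0, 0, -2.83, -1, 18.7, -24.6, 0, 0, 0, -2.82, -1, 19.9, -23.6, 0, 0, 0, -2.82, -1, 21, -22.6, 0, 0, 0, -2.83, -1, 0, 0, 10, 0, 0, 0, -1, 0, 0, 10, 0, 0, 0, -1, 0, 0, 10, 0, 0, 0, -1, 0, 0, 10, 0, 0, 0, -1, 0, 0, 0, 0, 0, 0, -1, 0, 0, 0, 0, 0, 0, -1])

```text
time_s: 9.8
tcp_pos: [0.553, -0.0403, 0.1347]
tcp_rot: [-3.141, 0.0, 0.653]
ft_force: [0.0, -0.3, -3.3]
grip_width: 0.0257
gripper_force: 30.0
```

```bash
python3 - <<'E'
from plan import *
np.set_printoptions(precision=4,suppress=True)
p=cam('wrist'); save(p,'w3.png',(140,60,520,360),2); s=telemetry.state(); print(s['tcp_pos'],np.degrees(s['tcp_rot']),s['ft_force'],s['grip_width'])
for t in ['drive_mouth','crank_hub','knob_grip','crank_end']:
    for d in finder.tip_of(p,t)[:2]: print(t,round(d['conf'],2),np.round(d['xy'],1),deep(p,d['xy']),atz(p,d['xy'],.04))
print(proj(p,[.5528,-.0397,.04]))
for n in ['scene','top']:
    q=cam(n)
    for t in ['drive_mouth','crank_hub','crank_end']:
        for d in finder.tip_of(q,t)[:1]: print(n,t,round(d['conf'],2),atz(q,d['xy'],.04),atz(q,d['xy'],.152),atz(q,d['xy'],.054))
E
```

```text
[ 0.5532 -0.0402  0.135 ] [-179.9991   -0.0065   37.4167] [ 0.3754  0.7103 -3.2506] 0.025792019401498407
drive_mouth 0.86 [277.9 214.7] [ 0.5735 -0.0233  0.1347] [ 0.552  -0.0392  0.04  ]
crank_hub 0.94 [281.1 277.3] [ 0.557  -0.0378  0.1643] [ 0.5085 -0.0759  0.04  ]
knob_grip 0.58 [276.3 131.5] [0.6087 0.0041 0.1842] [0.6047 0.0026 0.04  ]
crank_end 0.86 [279.6 222.9] [ 0.5703 -0.0268  0.1345] [ 0.5472 -0.0446  0.04  ]
[np.float64(278.98280643461004), np.float64(214.35150188817522)]
scene drive_mouth 0.77 [ 0.5533 -0.0396  0.04  ] [0.5828 0.0269 0.152 ] [ 0.557  -0.0313  0.054 ]
scene crank_hub 0.69 [ 0.3002 -0.3071  0.04  ] [ 0.3615 -0.2071  0.152 ] [ 0.3079 -0.2946  0.054 ]
scene crank_end 0.82 [ 0.1687 -0.3491  0.04  ] [ 0.2465 -0.2438  0.152 ] [ 0.1784 -0.3359  0.054 ]
top drive_mouth 0.66 [0.7337 0.0282 0.04  ] [0.6983 0.0248 0.152 ] [0.7293 0.0277 0.054 ]
top crank_hub 0.88 [ 0.2917 -0.3323  0.04  ] [ 0.2953 -0.3039  0.152 ] [ 0.2921 -0.3288  0.054 ]
top crank_end 0.92 [ 0.1576 -0.3441  0.04  ] [ 0.1731 -0.3146  0.152 ] [ 0.1596 -0.3404  0.054 ]
```

View pics/w3.png

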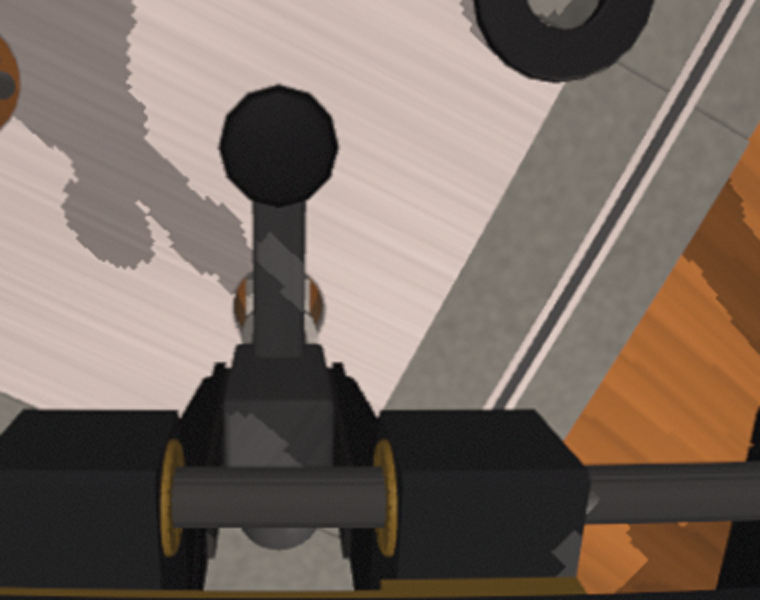

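The well shows evenly on both sides of the crank arm, at columns 236 and 325 with the arm centred on 279, so the crank is over the drive. I'll lower it gently.

Emit:
servo_tool(deltas=[0, 0, 3, 0, 0, 0, -1, 0, 0, 3, 0, 0, 0, -1, 0, 0, 3, 0, 0, 0, -1, 0, 0, 2, 0, 0, 0, -1, 0, 0, 2, 0, 0, 0, -1, 0, 0, 1, 0, 0, 0, -1, 0, 0, 1, 0, 0, 0, -1, 0, 0, 1, 0, 0, 0, -1, 0, 0, 0, 0, 0, 0, -1])

```text
time_s: 11.35
tcp_pos: [0.5531, -0.0398, 0.1188]
tcp_rot: [-3.142, -0.0, 0.654]
ft_force: [-0.2, 0.0, -2.4]
grip_width: 0.0261
gripper_force: 30.0
```

Emit:
servo_tool(deltas=[0, 0, 1, 0, 0, 0, -1, 0, 0, 1, 0, 0, 0, -1, 0, 0, 1, 0, 0, 0, -1, 0, 0, 0, 0, 0, 0, -1])

```text
time_s: 11.75
tcp_pos: [0.553, -0.0397, 0.1158]
tcp_rot: [-3.141, 0.0, 0.654]
ft_force: [-0.1, 0.0, -3.2]
grip_width: 0.026
gripper_force: 30.0
```

Emit:
servo_tool(deltas=[0, 0, 1.5, 0, 0, 0, -1, 0, 0, 1.5, 0, 0, 0, -1, 0, 0, 1.5, 0, 0, 0, -1, 0, 0, 1.5, 0, 0, 0, -1, 0, 0, 1.5, 0, 0, 0, -1, 0, 0, 1.5, 0, 0, 0, -1, 0, 0, 1.5, 0, 0, 0, -1, 0, 0, 0, 0, 0, 0, -1])

```text
time_s: 12.55
tcp_pos: [0.553, -0.0397, 0.1052]
tcp_rot: [-3.141, 0.0, 0.654]
ft_force: [0.8, 0.3, -2.8]
grip_width: 0.0257
gripper_force: 30.0
```

Emit:
servo_tool(deltas=[0, 0, 1, 0, 0, 0, -1, 0, 0, 1, 0, 0, 0, -1, 0, 0, 1, 0, 0, 0, -1, 0, 0, 1, 0, 0, 0, -1, 0, 0, 0.5, 0, 0, 0, -1, 0, 0, 0, 0, 0, 0, -1])

```text
time_s: 13.15
tcp_pos: [0.5531, -0.0397, 0.1009]
tcp_rot: [-3.142, -0.0, 0.654]
ft_force: [-0.5, -0.8, -3.6]
grip_width: 0.0257
gripper_force: 30.0
```

Emit:
servo_tool(deltas=[0, 0, 0.5, 0, 0, 0, -1, 0, 0, 0.5, 0, 0, 0, -1, 0, 0, 0.5, 0, 0, 0, -1, 0, 0, 0, 0, 0, 0, -1])

```text
time_s: 13.55
tcp_pos: [0.5532, -0.0398, 0.1007]
tcp_rot: [3.141, -0.001, 0.654]
ft_force: [-3.3, 0.7, 12.3]
grip_width: 0.026
gripper_force: 30.0
```

The crank is fully home, pressing at about 12 N. I'll let go, rise, and shift 70 mm along tool x to the knob.

Emit:
servo_tool(deltas=[0, 0, -1, 0, 0, 0, 0.2, 0, 0, 0, 0, 0, 0, 0.2, 0, 0, 0, 0, 0, 0, 0.2, 0, 0, 0, 0, 0, 0, 0.2, 0, 0, 0, 0, 0, 0, 0.2, 0, 0, -20, 0, 0, 0, 0.2, 0, 0, -20, 0, 0, 0, 0.2, 0, 0, -25, 0, 0, 0, 0.2, 0, 0, 0, 0, 0, 0, 0.2])

```text
time_s: 14.45
tcp_pos: [0.5543, -0.0399, 0.1681]
tcp_rot: [3.138, -0.003, 0.654]
ft_force: [-0.3, 0.0, 0.0]
grip_width: 0.0571
gripper_force: 0.0
```

```bash
cat > chk.py <<'E'
from plan import *
np.set_printoptions(precision=4,suppress=True)
s=telemetry.state(); print(s['tcp_pos'],np.degrees(s['tcp_rot']),s['grip_width'])
for n in ['wrist','scene','top']:
    p=cam(n); P=cloud(p)
    def med(x,y,r,lo=-1,hi=1):
        m=(np.hypot(P[...,0]-x,P[...,1]-y)<r)&(P[...,2]>lo)&(P[...,2]<hi); q=P[m]; return (q.mean(0),len(q)) if len(q) else None
    print(n,'table',[med(*c,.012,.03,.05) for c in [(.585,.085),(.52,.04),(.59,.14)]])
    print('block',med(.5,.102,.008,.05))
    m=(np.hypot(P[...,0]-.549,P[...,1]-.1125)<.016)&(P[...,2]>.043)&(P[...,2]<.075); q=P[m]
    if len(q): print('cutter',len(q),np.percentile(q[:,2],[10,50,80,95]))
    m=(P[...,2]>.144)&(P[...,2]<.154)&(np.hypot(P[...,0]-.553,P[...,1]+.04)<.09); q=P[m]
    if len(q): print('knob',len(q),q.mean(0))
    m=(P[...,2]>.124)&(P[...,2]<.135)&(np.hypot(P[...,0]-.553,P[...,1]+.04)<.03); q=P[m]
    if len(q): print('hub',len(q),q.mean(0))
E
python3 chk.py
```

```text
[ 0.5543 -0.0399  0.1681] [179.805   -0.1793  37.4645] 0.05708618932010066
wrist table [(array([0.585 , 0.085 , 0.0405]), 637), (array([0.5201, 0.0401, 0.0405]), 531), (array([0.5901, 0.14  , 0.0404]), 658)]
block (array([0.5   , 0.102 , 0.0624]), 279)
cutter 420 [0.0461 0.0486 0.0494 0.0501]
knob 1162 [0.609  0.0034 0.1498]
hub 1501 [ 0.5538 -0.0382  0.1302]
scene table [(array([0.5847, 0.0842, 0.0394]), 57), (array([0.5203, 0.0402, 0.0395]), 58), (array([0.5896, 0.14  , 0.0394]), 65)]
block (array([0.4993, 0.1021, 0.0612]), 24)
cutter 41 [0.0456 0.048  0.0495 0.0501]
knob 59 [0.6097 0.005  0.1485]
hub 96 [ 0.5543 -0.0375  0.1289]
top table [(array([0.585 , 0.0845, 0.0401]), 43), None, (array([0.5895, 0.1399, 0.0397]), 41)]
block (array([0.4997, 0.1021, 0.0606]), 21)
cutter 25 [0.0446 0.0478 0.0499 0.0527]
```

Emit:
servo_tool(deltas=[35, 0, 0, 0, 0, 0, 0.2, 35, 0, 0, 0, 0, 0, 0.2, 0, 0, 19, 0, 0, 0, 0.2, 0, 0, 20, 0, 0, 0, 0.2, 0, 0, 19, 0, 0, 0, 0.2, 0, 0, 0, 0, 0, 0, -1, 0, 0, 0, 0, 0, 0, -1, 0, 0, 0, 0, 0, 0, -1, 0, 0, 0, 0, 0, 0, -1, 0, 0, 0, 0, 0, 0, -1, 0, 0, 0, 0, 0, 0, -1, 0, 0, 0, 0, 0, 0, -1])

```text
time_s: 15.8
tcp_pos: [0.609, 0.0028, 0.1079]
tcp_rot: [3.141, -0.001, 0.654]
ft_force: [1.4, -0.5, 3.0]
grip_width: 0.0223
gripper_force: 30.0
```

Emit:
servo_tool(deltas=[-2.4, 18.1, 0, 0, 0, 0, -1, -7, 16.9, 0, 0, 0, 0, -1, -11.1, 14.5, 0, 0, 0, 0, -1, -14.5, 11.1, 0, 0, 0, 0, -1, -16.9, 7, 0, 0, 0, 0, -1, -18.1, 2.4, 0, 0, 0, 0, -1, -18.1, -2.4, 0, 0, 0, 0, -1, -16.9, -7, 0, 0, 0, 0, -1, -14.5, -11.1, 0, 0, 0, 0, -1, -11.1, -14.5, 0, 0, 0, 0, -1, -7, -16.9, 0, 0, 0, 0, -1, -2.4, -18.1, 0, 0, 0, 0, -1])

```text
time_s: 17.0
tcp_pos: [0.4973, -0.0842, 0.1077]
tcp_rot: [3.138, -0.001, 0.653]
ft_force: [7.5, -0.2, -4.8]
grip_width: 0.0226
gripper_force: 30.0
```

Emit:
servo_tool(deltas=[2.4, -18.1, 0, 0, 0, 0, -1, 7, -16.9, 0, 0, 0, 0, -1, 11.1, -14.5, 0, 0, 0, 0, -1, 14.5, -11.1, 0, 0, 0, 0, -1, 16.9, -7, 0, 0, 0, 0, -1, 18.1, -2.4, 0, 0, 0, 0, -1, 18.1, 2.4, 0, 0, 0, 0, -1, 16.9, 7, 0, 0, 0, 0, -1, 14.5, 11.1, 0, 0, 0, 0, -1, 11.1, 14.5, 0, 0, 0, 0, -1, 7, 16.9, 0, 0, 0, 0, -1, 2.4, 18.1, 0, 0, 0, 0, -1])

```text
time_s: 18.2
tcp_pos: [0.6091, 0.0025, 0.1078]
tcp_rot: [-3.141, -0.001, 0.654]
ft_force: [-2.1, 4.3, 3.2]
grip_width: 0.0221
gripper_force: 30.0
```

Emit:
servo_tool(deltas=[-2.4, 18.1, 0, 0, 0, 0, -1, -7, 16.9, 0, 0, 0, 0, -1, -11.1, 14.5, 0, 0, 0, 0, -1, -14.5, 11.1, 0, 0, 0, 0, -1, -16.9, 7, 0, 0, 0, 0, -1, -18.1, 2.4, 0, 0, 0, 0, -1, -18.1, -2.4, 0, 0, 0, 0, -1, -16.9, -7, 0, 0, 0, 0, -1, -14.5, -11.1, 0, 0, 0, 0, -1, -11.1, -14.5, 0, 0, 0, 0, -1, -7, -16.9, 0, 0, 0, 0, -1, -2.4, -18.1, 0, 0, 0, 0, -1])

```text
time_s: 19.4
tcp_pos: [0.4968, -0.0838, 0.1077]
tcp_rot: [3.139, -0.001, 0.653]
ft_force: [8.2, 0.0, -4.2]
grip_width: 0.0221
gripper_force: 30.0
```

```bash
python3 chk.py; python3 - <<'E'
from h import *
p=cam('wrist'); q=cam('scene')
a=p['image'][:,:,::-1]; c=np.array(proj(q,[.53,.107,.06]),int); print(c,proj(p,[.53,.107,.06]))
b=cv2.resize(np.ascontiguousarray(q['image'][c[1]-30:c[1]+30,c[0]-40:c[0]+40,::-1]),(560,420),interpolation=cv2.INTER_CUBIC)
cv2.imwrite('pics/c1.png',cv2.resize(np.hstack([a,b]),(800,300)))
E
```

```text
[ 0.4968 -0.0838  0.1077] [179.8366  -0.0455  37.4251] 0.022143792116243736
wrist table [None, (array([0.5201, 0.0401, 0.0405]), 982), None]
block (array([0.5   , 0.102 , 0.0625]), 513)
cutter 37 [0.0433 0.045  0.0469 0.0497]
knob 1295 [ 0.5029 -0.0781  0.1485]
hub 3463 [ 0.5513 -0.0389  0.1304]
scene table [(array([0.5848, 0.0852, 0.0397]), 61), (array([0.5202, 0.04  , 0.0392]), 53), (array([0.5899, 0.1399, 0.0395]), 69)]
block (array([0.4996, 0.1019, 0.0612]), 30)
cutter 58 [0.0456 0.0556 0.0574 0.0586]
knob 51 [ 0.5025 -0.0791  0.148 ]
hub 94 [ 0.5522 -0.0374  0.1292]
top table [(array([0.5852, 0.0844, 0.0402]), 42), (array([0.5199, 0.0398, 0.0388]), 44), (array([0.5897, 0.1398, 0.0398]), 42)]
block (array([0.5   , 0.1022, 0.0619]), 19)
cutter 28 [0.0502 0.057  0.0595 0.0615]
[297 259] [np.float64(66.44902562171686), np.float64(11.86765881698554)]
```

View pics/c1.png

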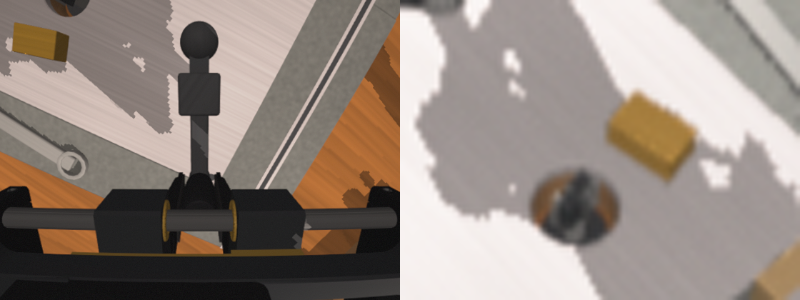

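The crank follows the hand and the cutter is rising, though still about 3 mm below block B. I'll wind 135° more, then release and measure from close by.

Emit:
servo_tool(deltas=[2.4, -18.1, 0, 0, 0, 0, -1, 7, -16.9, 0, 0, 0, 0, -1, 11.1, -14.5, 0, 0, 0, 0, -1, 14.5, -11.1, 0, 0, 0, 0, -1, 16.9, -7, 0, 0, 0, 0, -1, 18.1, -2.4, 0, 0, 0, 0, -1, 18.1, 2.4, 0, 0, 0, 0, -1, 16.9, 7, 0, 0, 0, 0, -1, 14.5, 11.1, 0, 0, 0, 0, -1, 0, 0, 0, 0, 0, 0, -1])

```text
time_s: 20.65
tcp_pos: [0.5637, 0.0297, 0.1075]
tcp_rot: [-3.141, -0.0, 0.654]
ft_force: [-1.7, 6.7, 11.0]
grip_width: 0.0227
gripper_force: 30.0
```

Emit:
servo_tool(deltas=[0, 0, 0, 0, 0, 0, 0.2, 0, 0, 0, 0, 0, 0, 0.2, 0, 0, 0, 0, 0, 0, 0.2, 0, 0, 0, 0, 0, 0, 0.2, 0, 0, 0, 0, 0, 0, 0.2, 0, 0, -30, 0, 0, 0, 0.2, 0, 0, -32, 0, 0, 0, 0.2, -20, -25, 0, 0, 0, 0, 0.2, -20, -25, 0, 0, 0, 0, 0.2, -20, -24, 0, 0, 0, 0, 0.2, 0, 0, 0, 0, 0, 0, 0.2, 0, 0, 0, 0, 0, 0, 0.2])

```text
time_s: 21.85
tcp_pos: [0.4701, 0.0519, 0.1699]
tcp_rot: [3.141, -0.001, 0.654]
ft_force: [0.5, -0.3, -0.4]
grip_width: 0.0572
gripper_force: 0.0
```

```bash
python3 chk.py; python3 - <<'E'
from h import *
p=cam('wrist'); save(p,'c2.png',k=1.4); P=cloud(p)
m=(np.hypot(P[...,0]-.549,P[...,1]-.1125)<.02)&(P[...,2]>.043)
q=P[m]; print(np.histogram(q[:,2],bins=np.arange(.043,.068,.001)))
t=q[q[:,2]>q[:,2].max()-.002]; print(t.mean(0),t.min(0),t.max(0))
E
```

```text
[0.4701 0.0519 0.1699] [179.9543  -0.0593  37.4755] 0.05718356111895101
wrist table [(array([0.585 , 0.085 , 0.0405]), 656), (array([0.52  , 0.0401, 0.0405]), 546), (array([0.59  , 0.1401, 0.0404]), 704)]
block (array([0.5   , 0.102 , 0.0624]), 295)
cutter 411 [0.0585 0.0599 0.0607 0.0612]
knob 1115 [0.5613 0.0319 0.1495]
hub 1497 [ 0.5526 -0.0369  0.13  ]
scene table [(array([0.585 , 0.0849, 0.0396]), 59), (array([0.5201, 0.0401, 0.0394]), 54), (array([0.59  , 0.1401, 0.0396]), 67)]
block (array([0.5001, 0.1026, 0.3551]), 88)
cutter 59 [0.0456 0.0578 0.0593 0.0607]
knob 58 [0.5633 0.0319 0.1484]
hub 93 [ 0.5537 -0.0378  0.129 ]
top table [None, None, None]
block (array([0.4996, 0.1008, 0.4774]), 39)
hub 68 [ 0.5517 -0.0398  0.129 ]
(array([  2,   1,   0,   2,   4,   3,   1,   1,   1,   5,   0,   1,   4,
         0,   8,  48, 146, 147,  32,   2,   0,   0,   0,   0,   0]), array([0.043, 0.044, 0.045, 0.046, 0.047, 0.048, 0.049, 0.05 , 0.051,
       0.052, 0.053, 0.054, 0.055, 0.056, 0.057, 0.058, 0.059, 0.06 ,
       0.061, 0.062, 0.063, 0.064, 0.065, 0.066, 0.067, 0.068]))
[0.55141405 0.11334034 0.0607172 ] [0.53877666 0.10545191 0.06018358] [0.56416314 0.12136083 0.06218295]
```

View pics/c2.png

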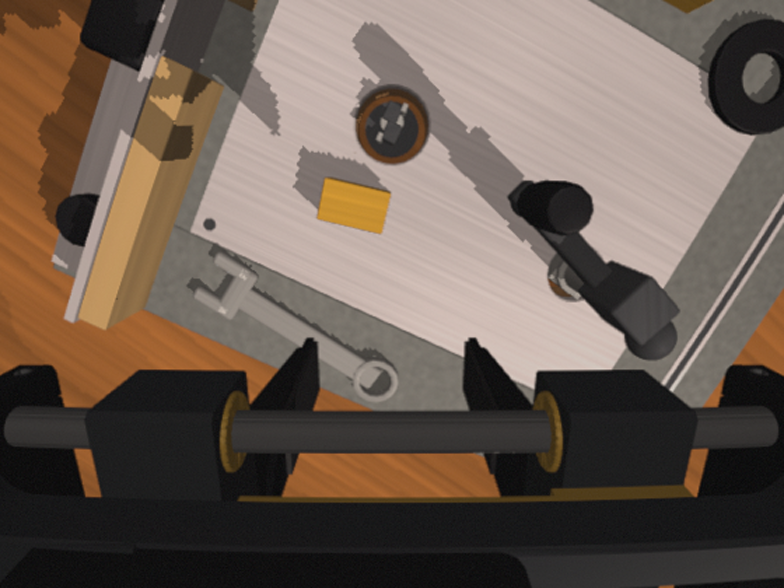

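The cutter at (392,122) is nearly level with the block at (354,205), and the crank sits home. I'll compare the depth noise on the block with the spread on the cutter.

```bash
python3 - <<'E'
from h import *
np.set_printoptions(precision=1,suppress=True,linewidth=220)
Z=[]
for _ in range(5):
    p=cam('wrist'); P=cloud(p); Z.append(P)
P=np.median(Z,0)
b=(abs(P[...,0]-.5)<.007)&(abs(P[...,1]-.102)<.007)&(P[...,2]>.055); z=P[...,2][b]
print('block med,std',np.median(z)*1e3,z.std()*1e3,'single',Z[0][...,2][b].std()*1e3)
m=(np.hypot(P[...,0]-.5505,P[...,1]-.1128)<.016)
x=P[m]; 
# 2 mm grid of heights
gx=((x[:,0]-.534)/.002).astype(int); gy=((x[:,1]-.096)/.002).astype(int)
G=np.full((17,17),np.nan)
for i in range(17):
    for j in range(17):
        k=(gx==j)&(gy==i)
        if k.sum(): G[16-i,j]=np.median(x[k,2])*1e3
print(G)
E
```

```text
block med,std 62.44405841187395 0.3869377561606943 single 0.6600918632520371
[[ nan  nan  nan  nan  nan  nan  9.7  9.9 10.6 10.   nan  nan  nan  nan  nan  nan  nan]
 [ nan  nan  nan  nan 10.6  9.9  9.8  9.9  9.8 10.1 10.2  9.7  nan  nan  nan  nan  nan]
 [ nan  nan 10.6 10.4 10.1 10.  10.4 10.  10.  10.  10.  10.2 10.3  nan  nan  nan  nan]
 [ nan  nan 10.5 10.5 10.  10.1 10.  10.4 10.1 10.3  9.9  nan  nan  nan  nan  nan  nan]
 [ nan 10.2 10.2 10.1 10.1  9.8 10.2 10.  10.6 59.9 60.4 60.  59.8  nan  nan  nan  nan]
 [10.4 10.2 10.1 10.  10.4 10.  10.3 59.1 60.  59.7 60.3 59.7 60.2 60.   nan  nan  nan]
 [10.2 10.2 10.1  nan  nan 10.5 58.8 59.1 59.9 60.  60.2 60.  60.1 59.9  nan  nan  nan]
 [11.  10.3 29.3 60.8 59.9 54.2 59.4 59.9 60.3 59.8 60.1 60.2 59.9 59.8 60.3  nan  nan]
 [10.5 10.3 43.2 59.2 60.1 60.  60.3 60.5 59.8 60.  59.9 59.9 57.2 60.  59.5 50.2  9.9]
 [10.6 10.1 10.1 49.9 60.  60.  60.5 60.1 60.1 59.2 59.2 59.  41.9 10.6 10.6 10.   nan]
 [10.1 10.1 10.2 36.4 60.3 60.2 60.1 60.1 60.2 59.5 59.1 10.1 10.2 10.4 10.1 10.1  nan]
 [10.8 10.3 10.1 36.1 60.1 60.2 59.8 52.6 50.7 10.3 10.2 10.2 10.3 10.7 10.2 10.   nan]
 [ nan 10.3 10.2 10.3 40.4 10.5 10.3 10.3 10.2 10.3  9.8  9.8 10.7 10.3 10.1  9.4  nan]
 [ nan 10.6 10.1 10.3  9.8 10.4 10.6 10.2  9.9 10.3  9.9 10.3 10.4 10.2  9.8  nan  nan]
 [ nan  nan 10.1 10.3 10.3 10.4 10.1 10.  10.4 10.1 10.3 10.1 10.  10.5  nan  nan  nan]
 [ nan  nan  nan  nan 10.3 10.2 10.2 10.2 10.2  9.8 10.2 10.1 10.2  nan  nan  nan  nan]
 [ nan  nan  nan  nan  nan  nan 10.1 10.7 10.4 10.3  9.7  nan  nan  nan  nan  nan  nan]]
```

The cutter's flat top is at 60.0 mm and the block at 62.4 mm, so 2.4 mm remain, about 140°. I'll regrasp the knob and wind that.

Emit:
servo_tool(deltas=[20, 24, 0, 0, 0, 0, 0.2, 20, 25, 0, 0, 0, 0, 0.2, 20, 25, 0, 0, 0, 0, 0.2, 0, 0, 0, 0, 0, 0, 0.2, 0, 0, 32, 0, 0, 0, 0.2, 0, 0, 30, 0, 0, 0, 0.2, 0, 0, 0, 0, 0, 0, -1, 0, 0, 0, 0, 0, 0, -1, 0, 0, 0, 0, 0, 0, -1, 0, 0, 0, 0, 0, 0, -1, 0, 0, 0, 0, 0, 0, -1, 0, 0, 0, 0, 0, 0, -1])

```text
time_s: 23.5
tcp_pos: [0.5626, 0.0299, 0.1083]
tcp_rot: [3.141, -0.001, 0.654]
ft_force: [0.3, 2.7, 4.7]
grip_width: 0.0224
gripper_force: 30.0
```

Emit:
servo_tool(deltas=[0, 0, 0, 0, 0, 0, -1, 11.1, 14.5, 0, 0, 0, 0, -1, 7, 16.9, 0, 0, 0, 0, -1, 2.4, 18.1, 0, 0, 0, 0, -1, -2.4, 18.1, 0, 0, 0, 0, -1, -7, 16.9, 0, 0, 0, 0, -1, -11.1, 14.5, 0, 0, 0, 0, -1, -14.5, 11.1, 0, 0, 0, 0, -1, -16.9, 7, 0, 0, 0, 0, -1, -18.1, 2.4, 0, 0, 0, 0, -1, -6.1, -0.3, 0, 0, 0, 0, -1, 0, 0, 0, 0, 0, 0, -1])

```text
time_s: 24.7
tcp_pos: [0.5908, -0.0994, 0.1081]
tcp_rot: [3.14, -0.001, 0.653]
ft_force: [2.1, 0.2, 5.7]
grip_width: 0.0221
gripper_force: 30.0
```

Emit:
servo_tool(deltas=[0, 0, 0, 0, 0, 0, 0.2, 0, 0, 0, 0, 0, 0, 0.2, 0, 0, 0, 0, 0, 0, 0.2, 0, 0, 0, 0, 0, 0, 0.2, 0, 0, 0, 0, 0, 0, 0.2, 0, 0, -30, 0, 0, 0, 0.2, 0, 0, -32, 0, 0, 0, 0.2, 0, 0, 0, 0, 0, 0, 0.2, 0, 0, 0, 0, 0, 0, 0.2])

```text
time_s: 25.6
tcp_pos: [0.5906, -0.0988, 0.1697]
tcp_rot: [3.141, -0.001, 0.654]
ft_force: [-0.5, 0.2, -0.7]
grip_width: 0.0571
gripper_force: 0.0
```

```bash
python3 - <<'E'
from plan import *
plan([(.47,.052,.17,37.5,.2,6)])
E
```

```text
[-0.7, -32.2, -0.1, 0.01, -0.01, -0.01, 0.2, -0.7, -32.2, -0.1, 0.01, -0.01, -0.01, 0.2, -0.7, -32.2, -0.1, 0.01, -0, -0, 0.2, -0.6, -32.1, -0, 0, -0.01, -0.01, 0.2, -0.6, -32.2, -0, 0.01, -0, -0, 0.2, -0.7, -32.1, -0.1, 0, -0.01, -0.01, 0.2]
```

Emit:
servo_tool(deltas=[-0.7, -32, 0, 0, 0, 0, 0.2, -0.7, -32, 0, 0, 0, 0, 0.2, -0.7, -32, 0, 0, 0, 0, 0.2, -0.7, -32, 0, 0, 0, 0, 0.2, -0.7, -32, 0, 0, 0, 0, 0.2, -0.7, -32, 0, 0, 0, 0, 0.2, 0, 0, 0, 0, 0, 0, 0.2, 0, 0, 0, 0, 0, 0, 0.2])

```text
time_s: 26.4
tcp_pos: [0.4703, 0.0513, 0.1688]
tcp_rot: [-3.141, 0.001, 0.655]
ft_force: [-0.0, 0.6, -1.1]
grip_width: 0.0572
gripper_force: 0.0
```

```bash
python3 - <<'E'
from h import *
Z=[cloud(cam('wrist')) for _ in range(4)]; P=np.median(Z,0); print(telemetry.state()['tcp_pos'])
b=(abs(P[...,0]-.5)<.007)&(abs(P[...,1]-.102)<.007)&(P[...,2]>.055)
c=(np.hypot(P[...,0]-.5505,P[...,1]-.1128)<.013)&(P[...,2]>.055)
print('block',np.median(P[b][:,2])*1e3,b.sum(),'cutter',np.percentile(P[c][:,2],[25,50,75])*1e3,c.sum())
m=(P[...,2]>.125)&(P[...,2]<.136)&(np.hypot(P[...,0]-.553,P[...,1]+.04)<.03); q=P[m]; print('hub',q.mean(0),np.median(q[:,2]))
m=(P[...,2]>.144)&(P[...,2]<.154)&(np.hypot(P[...,0]-.553,P[...,1]+.04)<.09); print('knob',P[m].mean(0))
E
```

```text
[0.47097048 0.05042449 0.16904117]
block 62.48743715243092 292 cutter [61.81449865 62.21604758 62.52289879] 376
hub [ 0.55220936 -0.03784401  0.13004462] 0.13040711052916035
knob [ 0.58398636 -0.09079655  0.14506831]
```

```bash
python3 -c "
from plant import manip
print(manip.finish_job())"
```

```text
the job is handed in; nothing more can be done
None
```

The job is handed in: the crank is fully home in the drive and let go, and the cutter's top measured 62.2 mm against 62.5 mm for block B beside it, within the 1.5 mm allowed. The clock stood at about 26.6 s, and the hand-in gave no verdict.

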